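# Stop the faceting station for inspection

### The arm

A 6-joint arm with a two-finger parallel gripper is mounted at the origin on the work surface. World frame = base frame: x ahead of the robot, y to its left, z up, the work surface at z = 0. Lengths are in m, angles in rad, forces in N, time in s.
With the tool pointing down it reaches from about 0.25 to 0.775 m from the base axis. Payload 4 kg.
Tool frame: the origin (TCP) lies midway between the tips of the shut fingers; the grasp point (between the pads) lies 19 mm behind it; z points along the fingers, y is the direction in which the jaws open and shut (so a half turn about z gives the same grasp; the last joint's range is limited). The gripper opens to 94 mm and grips with 3 to 60 N. Pads are 16 mm wide; open, the fingers measure 119 mm over their backs; the gripper's body (75 mm by 177 mm) begins 78 mm behind the grasp point.
Start: joints at [1.135, 0.087, 1.371, -0, 1.684, -0.103], TCP at [0.18, 0.52, 0.206] pointing down, gripper open.
Joint ranges: [-3.1, 3.1], [-0.76, 2.03], [0.27, 2.55], [-1.08, 4.22], [0.17, 2.65], [-2.57, 2.57]. Speed limits (rad/s): [2.79, 2.79, 3.14, 3.14, 3.14, 3.14].

### API

Orientations are given as [roll, pitch, yaw] about the fixed x, y, z axes, in that order (R = Rz(yaw) Ry(pitch) Rx(roll)).
In Python, from rig import manip, capture, camera_info, nets gives the robot as it stands.
- The arm moves only by the tool move_arm, never from a script. Its arguments are lists of equal length, an entry for each row: "travel": the shift along the tool's x, y, z in cm, a list of three; "spin": the turn about the tool's z in rad. A call has 1 to 12 rows; each row is the pose to reach, as a shift and turn from the pose commanded when the call began, along the tool's axes at that moment; what a row does not reach only later rows make up. A row lasts 1/8 s, in which the tool goes at most 62.5 mm and 10.7 degrees, less where a joint would pass 70% of its speed; a pose out of reach is approached as far as the arm can. A call with a gripper value outside its range is refused whole. "jaw" is the opening, from -1 (shut) to 1 (fully open), so that 0 is half open, set as the call begins (left out, the last holds). The fingers move at their own pace and stop on an object; "grip_force" is the grip in N (left out, the last holds). Time passes only in rows, so rows that repeat a pose let the fingers close. It gives the time, the measured TCP pose, the force and the opening at its end, in the units of the state.
- manip.observe(): the state, without advancing time (a new reading comes with each control period).
- capture(name): name is "scene" or "top" or "wrist"; returns (picture, depth): 400x640x3 uint8, red, green, blue; 400x640 float32, m along the optical axis (not along the pixel's ray), 0 where there is no reading.
- camera_info(name): a dict with "camera_matrix" (3x3 intrinsics, pixels), "k1" (the pictures are not rectified: a ray, as slopes to the right and down, at radius r is drawn at 1 + k1 r^2 times it, then the intrinsics apply), "T" (4x4, takes a point from camera to world coordinates). Camera axes: x right, y down, z forward; pixel columns grow to the right and rows downward; lengths in m; the calibration is good to about 2 mm. A picture is of the moment at which its call begins: read the wrist's pose just before it. camera_info takes no time and is no camera call; for the wrist camera it gives the pose at the moment of the call.
- manip.close_job(): hands the job in, once; it reports no verdict.
Trained networks look in the newest picture that a camera, given by its name, has taken for a name from the list of things; names that differ only in an ending like _2 or _b are one class to them, and where a whole thing is asked for, a point or a joint stands for the part that bears it (a point fixed in the world has none). Each returns a list of dicts, best first, with "p" (0 to 1); they miss things now and then, are a little off and sometimes report something else, mostly with a low value. They report only what shows in the picture. A call takes as long as a camera call.
- nets.silhouettes(camera, query): "pixels" (400x640 bool, what is visible of it) and "extent" ([left, top, width, height] in pixels, round what is visible of it).
The state is a dict: "clock": time; "joints": joint angles; "joint_velocities": joint speeds; "effort": joint torques, N m; "tcp_pos": TCP position; "eef_rot": TCP orientation; "force": force on the tool from outside, world axes, zero at the start; "moment": the same for the moment, N m; "opening": finger opening in m.
Only numpy, scipy, OpenCV 4.12 (cv2) and the standard library are available. Lean on these libraries where they do the work, as an engineer would, in place of code of your own. Each camera call takes 0.05 s, during which the arm holds its last target.

### The job

The facet is cut, so stop the machine and light the stone for inspection: on the bench switch box, turn off the lap motor (red toggle) and the water drip (blue toggle), and turn on the inspection lamp (yellow toggle). Off is towards the black stripe, on is towards the green stripe. Leave every other toggle in the row as it is, never flipping one even for a moment, and do not disturb the other things on the bench.

Things in the scene. Friction and masses are not known exactly. Their poses are not given: they have to be found in the camera images.
- switchbox: Grey steel switch box fixed to the bench, 120 (x) x 270 (y) x 70 mm high, aluminium top, free but for the toggles. Origin: centre of its underside, on the bench; z up. Its +x points to its far edge (away from the robot, within 20 degrees), the ON side, marked by a green stripe along the top; -x is the near, OFF side, with a black stripe
- row_mid (a point): Middle of the row of seven toggles, on the box's top, 70 mm above the bench. The row runs along the box's y axis; toggles stand at y = -96, -64, -32, 0, 32, 64, 96 mm from here, x = 0; which colour is where changes from start to start
- row_pivot (a point): On the common pivot axis of the levers (along the box's y), 5 mm above row_mid. Levers are round, 13 mm thick, tip 45 mm from the pivot, with a nut (17 mm across, 9 mm high) round the foot. They snap over centre: each rests only at one end, 0.35 rad either side of upright; about 3 N along the box's x axis near the tip starts one, and pushed past upright it jumps over to the other end
- motor (a joint): Toggle lever, RED sleeve: lap motor. +0.35 rad: ON (leans to the far, green-striped edge); -0.35 rad: OFF (leans to the near, black-striped edge); 0: upright. Starts ON
- motor_tip (a point): Centre of the tip (top end) of the RED-sleeved toggle lever (lap motor), about 117 mm above the bench, 15 mm to the side it leans to
- drip (a joint): Toggle lever, BLUE sleeve: water drip. +0.35 rad: ON (leans to the far, green-striped edge); -0.35 rad: OFF (leans to the near, black-striped edge); 0: upright. Starts ON
- drip_tip (a point): Centre of the tip (top end) of the BLUE-sleeved toggle lever (water drip), about 117 mm above the bench, 15 mm to the side it leans to
- lamp (a joint): Toggle lever, YELLOW sleeve: inspection lamp. +0.35 rad: ON (leans to the far, green-striped edge); -0.35 rad: OFF (leans to the near, black-striped edge); 0: upright. Starts OFF
- lamp_tip (a point): Centre of the tip (top end) of the YELLOW-sleeved toggle lever (inspection lamp), about 117 mm above the bench, 15 mm to the side it leans to
- extractor (a joint): Toggle lever, GREEN sleeve: dust extractor. +0.35 rad: ON (leans to the far, green-striped edge); -0.35 rad: OFF (leans to the near, black-striped edge); 0: upright. Starts either way and must stay so
- extractor_tip (a point): Centre of the tip (top end) of the GREEN-sleeved toggle lever (dust extractor), about 117 mm above the bench, 15 mm to the side it leans to
- polisher (a joint): Toggle lever, WHITE sleeve: polisher. +0.35 rad: ON (leans to the far, green-striped edge); -0.35 rad: OFF (leans to the near, black-striped edge); 0: upright. Starts either way and must stay so
- polisher_tip (a point): Centre of the tip (top end) of the WHITE-sleeved toggle lever (polisher), about 117 mm above the bench, 15 mm to the side it leans to
- spare1 (a joint): Toggle lever, BLACK sleeve: spare socket. +0.35 rad: ON (leans to the far, green-striped edge); -0.35 rad: OFF (leans to the near, black-striped edge); 0: upright. Starts either way and must stay so
- spare1_tip (a point): Centre of the tip (top end) of the BLACK-sleeved toggle lever (spare socket), about 117 mm above the bench, 15 mm to the side it leans to
- spare2 (a joint): Toggle lever, BLACK sleeve: second spare socket. +0.35 rad: ON (leans to the far, green-striped edge); -0.35 rad: OFF (leans to the near, black-striped edge); 0: upright. Starts either way and must stay so
- spare2_tip (a point): Centre of the tip (top end) of the BLACK-sleeved toggle lever (second spare socket), about 117 mm above the bench, 15 mm to the side it leans to
- bottle: White plastic squeeze bottle with a red flip cap, 52 mm dia., 112 mm high, standing; origin: centre of its underside. Not to be moved
- spare_lap: Spare lap, a dark metal disc 150 mm dia., 10 mm thick, lying; origin: centre of its underside. Not to be moved
- dop_block: Wooden block 50 x 110 x 28 mm with five brass dop sticks standing in it, 75 mm high in all; origin: centre of its underside. Not to be moved
- gem_tray: Black tray 100 x 140 x 18 mm with cut stones; origin: centre of its underside. Not to be moved
- brush: Small brush with a wooden handle, 170 mm long, lying along its x axis. Not to be moved
- tweezers: Steel tweezers, 125 mm long, lying along their x axis. Not to be moved
- loupe: Folding loupe, steel and black, about 75 x 20 mm, 30 mm high; origin on the bench under its lens. Not to be moved

How it is judged:
At the end, for the whole second after the job is handed in: The red and blue toggles are OFF (below -0.25 rad), the yellow toggle is ON (above +0.25 rad), and the tips of the green, white and both black toggles are within 12 mm of where they were at the start (value of joint each of motor, drip below -0.25 rad and value of joint lamp above 0.25 rad and distance of each of extractor_tip, polisher_tip, spare1_tip, spare2_tip from where it was at the start of the episode below 0.012 m); the robot touches nothing.
It fails at once if the green, white or a black toggle is flipped (its tip more than 15 mm from its start, half its throw), even if put back (distance of any of extractor_tip, polisher_tip, spare1_tip, spare2_tip from where it was at the start of the episode above 0.015 m).
It fails at once if a loose thing on the bench is moved by more than 30 mm (distance of any of bottle, spare_lap, dop_block, gem_tray, brush, tweezers, loupe from where it was at the start of the episode above 0.03 m).
It also fails if it takes over 40 s, if anything falls off the work surface, if the arm or the gripper's body presses on something with over 40 N, if the wrist force passes 120 N, or if a joint passes its speed limit or range.

## Working session

There is one attempt and no reset: what is moved stays moved. The work goes in short steps, Python scripts to look and compute and a tool call to move; the robot and the scene stay as the last step left them, time stands still between calls to the robot, and variables do not carry over. Pictures are saved under pics/ and viewed, and the job is handed in when it is done.

Besides the shell and the picture viewer there is one more tool, called as name(argument=value, ...) on one line, values as JSON. move_arm: Moves the arm, as the interface text tells. Its arguments: {"type":"object","properties":{"travel":{"type":"array","items":{"type":"array","items":{"type":"number"}}},"spin":{"type":"array","items":{"type":"number"}},"jaw":{"type":"number"},"grip_force":{"type":"number"}},"required":["travel","spin"]}

```bash
ls; mkdir -p pics
python3 - <<'E'
from rig import manip, capture, camera_info, nets
import cv2,numpy as np
print(manip.observe())
for n in ("scene","top"):
    im,d=capture(n); cv2.imwrite(f"pics/{n}0.png",im[:,:,::-1]); np.savez(f"{n}0.npz",im=im,d=d)
    c=camera_info(n); print(n,c)
E
```

```text
pics
{'clock': 0.0, 'joints': array([ 1.13490588e+00,  8.79385961e-02,  1.37223255e+00, -2.57693283e-05,
        1.68358055e+00, -1.03083113e-01]), 'joint_velocities': array([-0.00207046, -0.00200252,  0.00073971,  0.00033439, -0.00162225,
       -0.00117249]), 'effort': array([-9.95529663e-04, -3.40192616e+01, -3.02424145e+01,  7.16360752e-02,
        3.33326217e-02, -1.75529112e-04]), 'tcp_pos': array([0.17945887, 0.51932796, 0.20432414]), 'eef_rot': array([-3.13944243e+00, -1.96691213e-04,  2.80878223e+00]), 'force': array([0.13484275, 0.60395662, 0.50463671]), 'moment': array([ 0.05352291, -0.06630628, -0.0192044 ]), 'opening': 0.09424886483577927}
scene {'camera_matrix': array([[458.69505108,   0.        , 320.11541518],
       [  0.        , 458.69505108, 195.29126433],
       [  0.        ,   0.        ,   1.        ]]), 'k1': -0.11794370907863658, 'T': array([[-0.43018027,  0.51979204, -0.73807938,  1.46249814],
       [ 0.90259236,  0.23271729, -0.36217356,  0.54527115],
       [-0.0164911 , -0.82198474, -0.56927071,  0.80002235],
       [ 0.        ,  0.        ,  0.        ,  1.        ]])}
top {'camera_matrix': array([[471.28678495,   0.        , 309.42451344],
       [  0.        , 471.28678495, 193.81647214],
       [  0.        ,   0.        ,   1.        ]]), 'k1': -0.014723482572076126, 'T': array([[-9.38069176e-03, -9.75096911e-01,  2.21580723e-01,
         3.02694375e-01],
       [-9.99954518e-01,  9.52902093e-03, -3.99611635e-04,
         7.43037567e-02],
       [-1.72178727e-03, -2.21574393e-01, -9.75141950e-01,
         1.18568828e+00],
       [ 0.00000000e+00,  0.00000000e+00,  0.00000000e+00,
         1.00000000e+00]])}
```

View pics/scene0.png

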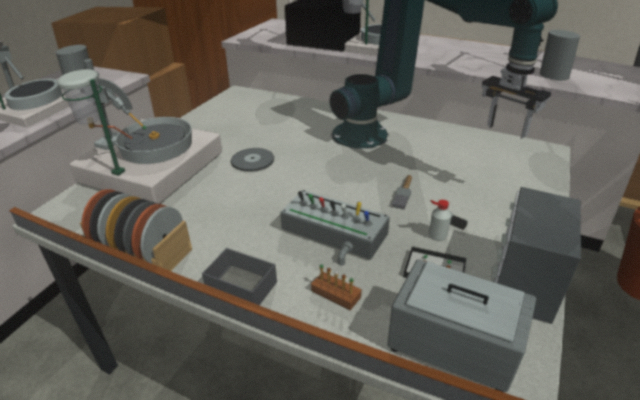

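View pics/top0.png

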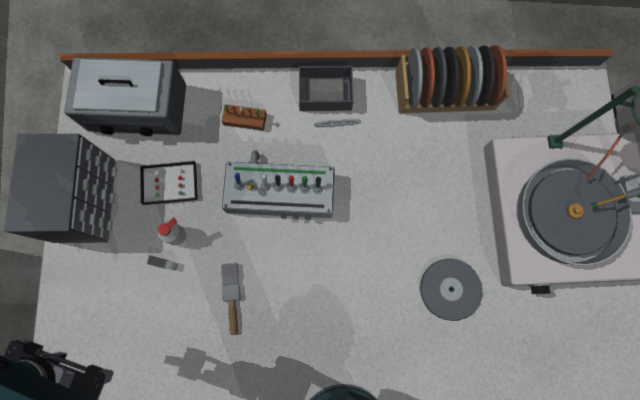

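The top view shows the box at about (278,190), with the toggles in the order blue, yellow, white, black, red, green, black from left to right. Next I'll measure the box pose and the tips.

```bash
cat > h.py <<'E'
import numpy as np,cv2
from rig import camera_info
def pts(n,d,us,vs):
    c=camera_info(n);K=c["camera_matrix"];k=c["k1"];T=c["T"]
    p=cv2.undistortPoints(np.stack([us,vs],1).astype(float).reshape(-1,1,2),K,np.array([k,0,0,0.]))[:,0]
    z=d[vs.astype(int),us.astype(int)]
    P=np.c_[p*z[:,None],z]
    return P@T[:3,:3].T+T[:3,3]
def proj(n,X):
    c=camera_info(n);T=np.linalg.inv(c["T"])
    return cv2.projectPoints(np.atleast_2d(X).astype(float),cv2.Rodrigues(T[:3,:3])[0],T[:3,3],c["camera_matrix"],np.array([c["k1"],0,0,0.]))[0][:,0]
E
python3 - <<'E'
from h import *
from rig import nets,capture
for n in ("top","scene"):
    im,d=capture(n)
    r=nets.silhouettes(n,"switchbox")
    for q in r: print(n,q["p"],q["extent"])
    m=r[0]["pixels"]; v,u=np.nonzero(m); P=pts(n,d,u,v)
    t=P[(abs(P[:,2]-.07)<.006)]
    print(len(t), "top z",np.median(t[:,2]))
    c,s,a=cv2.minAreaRect((t[:,:2]*1000).astype(np.float32)); print(c,s,a)
    for j in ("motor","drip","lamp","extractor","polisher","spare1"):
        for q in nets.silhouettes(n,j)[:3]:
            vv,uu=np.nonzero(q["pixels"]); PP=pts(n,d,uu,vv); PP=PP[(PP[:,2]>.085)&(PP[:,2]<.14)]
            print(j,round(q["p"],2),q["extent"],np.round(np.median(PP,0),4) if len(PP) else None, round(PP[:,2].max(),3) if len(PP) else None)
im,d=capture("top")
cv2.imwrite("pics/z.png",cv2.resize(im[140:230,210:350,::-1],None,fx=5.5,fy=5.5,interpolation=cv2.INTER_CUBIC))
E
```

```text
Traceback (most recent call last):
IndexError: list index out of range
```

Run:
```python
from h import *
from rig import nets,capture
im,d=capture("top")
cv2.imwrite("pics/z.png",cv2.resize(im[140:230,210:350,::-1],None,fx=5.5,fy=5.5,interpolation=cv2.INTER_CUBIC))
for n,(x0,x1,y0,y1) in (("top",(212,345,145,222)),("scene",(270,395,180,262))):
    im,d=capture(n)
    v,u=np.mgrid[y0:y1,x0:x1]; u=u.ravel();v=v.ravel()
    ok=d[v,u]>0; u=u[ok];v=v[ok]; P=pts(n,d,u,v)
    t=P[(abs(P[:,2]-.07)<.007)]
    print(n,len(t), "top z",np.median(t[:,2]))
    H=np.zeros((600,600),np.uint8)
    # largest connected comp in a 2mm grid
    o=t[:,:2].min(0); g=((t[:,:2]-o)/.003).astype(int); H[g[:,0],g[:,1]]=255
    H=cv2.morphologyEx(H,cv2.MORPH_CLOSE,np.ones((3,3)))
    k,L,S,_=cv2.connectedComponentsWithStats(H); b=1+np.argmax(S[1:,4]); tt=t[L[g[:,0],g[:,1]]==b]
    print(cv2.minAreaRect((tt[:,:2]*1000).astype(np.float32)))
    for j in ("switchbox","motor","drip","lamp","extractor","polisher","spare1","motor_tip"):
        for q in nets.silhouettes(n,j)[:3]:
            vv,uu=np.nonzero(q["pixels"]); PP=pts(n,d,uu,vv); PP=PP[(PP[:,2]>.1)&(PP[:,2]<.14)]
            print(j,round(q["p"],2),q["extent"],np.round(np.median(PP,0),4) if len(PP) else None, round(PP[:,2].max(),3) if len(PP) else None)
```

```text
top 4733 top z 0.07082819939698326
((574.599365234375, 149.82012939453125), (269.7760009765625, 120.34576416015625), 86.77174377441406)
switchbox 0.86 [220.8, 151.9, 114.9, 66.8] [0.5882 0.1219 0.1162] 0.12
switchbox 0.36 [313.8, 115.8, 45.0, 9.6] None None
switchbox 0.28 [302.1, 175.0, 3.8, 10.0] [0.5805 0.0862 0.1137] 0.122
motor 0.5 [290.2, 174.5, 4.6, 14.5] [0.5813 0.1167 0.1133] 0.122
drip 0.52 [217.9, 262.0, 24.6, 71.0] None None
extractor 0.54 [300.7, 175.5, 7.1, 9.3] [0.5805 0.0862 0.1134] 0.122
polisher 0.48 [314.3, 174.2, 6.5, 13.9] [0.5782 0.0534 0.1152] 0.121
spare1 0.49 [318.2, 176.9, 1.5, 9.9] [0.5778 0.0534 0.115 ] 0.121
spare1 0.37 [274.7, 177.7, 5.2, 4.5] [0.5839 0.1495 0.1136] 0.121
motor_tip 0.51 [139.9, 158.3, 58.3, 44.8] None None
scene 2462 top z 0.06943194256294638
((576.13134765625, 150.50291442871094), (267.1418151855469, 124.85076141357422), 85.67826843261719)
switchbox 0.82 [284.7, 192.6, 102.2, 70.0] [0.5879 0.1198 0.1139] 0.121
motor 0.52 [343.0, 201.8, 2.2, 12.1] [0.5918 0.1839 0.1118] 0.118
motor 0.42 [320.0, 196.9, 2.2, 8.8] [0.5884 0.1206 0.1133] 0.121
drip 0.52 [367.2, 211.0, 2.6, 11.2] [0.5963 0.2471 0.11  ] 0.116
lamp 0.44 [353.9, 203.3, 6.6, 11.3] [0.5696 0.2171 0.11  ] 0.118
extractor 0.57 [311.6, 196.0, 1.2, 8.5] [0.5858 0.089  0.1079] 0.115
extractor 0.53 [343.3, 204.7, 3.0, 9.2] [0.5928 0.184  0.1115] 0.118
polisher 0.57 [285.4, 190.9, 104.4, 74.6] [0.5925 0.1616 0.1158] 0.117
polisher 0.36 [342.2, 203.3, 4.7, 12.6] [0.5925 0.1839 0.1116] 0.118
spare1 0.5 [330.5, 203.4, 6.9, 10.2] [0.5895 0.1527 0.1115] 0.119
spare1 0.38 [297.8, 193.4, 5.9, 6.6] [0.5839 0.0553 0.1108] 0.12
motor_tip 0.2 [297.1, 191.4, 6.8, 9.2] [0.5841 0.056  0.1096] 0.12
```

View pics/z.png

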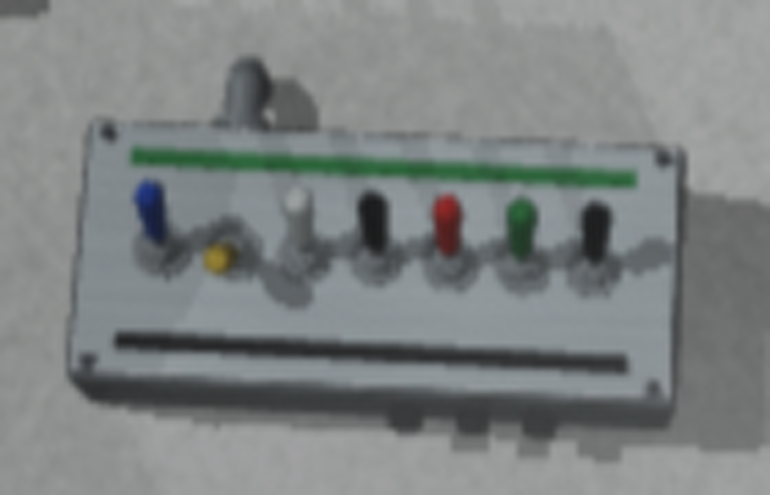

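The row runs blue, yellow, white, black, red, green, black from +y to -y. Only yellow leans near. The box centre is at about (0.575, 0.150) with a yaw of about -3.5°. I'll shut the fingers and hover on the far side of blue, with tool y along box x.

move_arm(travel=[[-12,-3,-1],[-24,-6,-1],[-36,-8,0],[-44,-10,0],[-51.3,-11.6,1],[-51.3,-11.6,1],[-51.3,-11.6,1],[-51.3,-11.6,1],[-51.3,-11.6,1],[-51.3,-11.6,1],[-51.3,-11.6,1],[-51.3,-11.6,1]], spin=[0.16,0.32,0.48,0.64,0.8,0.96,1.12,1.28,1.3,1.3,1.3,1.3], jaw=-1)

```text
clock: 2.65
tcp_pos: [0.6256, 0.2439, 0.1962]
eef_rot: [3.141, -0.001, 1.511]
force: [0.4, 0.3, 0.2]
opening: 0.0006
```

Run:
```python
from h import *
from rig import nets,capture
im,d=capture("wrist"); cv2.imwrite("pics/w1.png",im[:,:,::-1])
np.savez("w1.npz",im=im,d=d)
c0=np.array([.575,.150]);ya=-.061
R=np.array([[np.cos(ya),-np.sin(ya)],[np.sin(ya),np.cos(ya)]])
for n in ("wrist","top"):
    im,d=capture(n); v,u=np.mgrid[0:400,0:640];u=u.ravel();v=v.ravel();ok=(d[v,u]>0.05);u=u[ok];v=v[ok]
    P=pts(n,d,u,v); B=np.c_[(P[:,:2]-c0)@R,P[:,2]]
    hsv=im[v,u].astype(int)
    k=(abs(B[:,0])<.035)&(abs(B[:,1])<.13)&(B[:,2]>.1)&(B[:,2]<.125)
    for y in (96,64,32,0,-32,-64,-96):
        s=k&(abs(B[:,1]-y/1000)<.014)
        if s.sum()>2: print(n,y,s.sum(),np.round(np.median(B[s],0)*1000,1),np.median(im[v[s],u[s]],0))
im,d=capture("top")
cv2.imwrite("pics/z1.png",cv2.resize(im[100:230,190:350,::-1],None,fx=4.5,fy=4.5,interpolation=cv2.INTER_CUBIC))
```

```text
wrist 96 257 [ 10.7  97.5 115.6] [ 31.  66. 128.]
wrist 64 309 [-12.8  65.6 114.5] [128. 120.  46.]
wrist 32 13 [  7.3  37.1 101.3] [ 96. 100. 100.]
top 32 20 [ 10.8  28.6 116. ] [131.  137.5 139.5]
top 0 38 [9.900e+00 1.000e-01 1.147e+02] [36. 38. 39.]
top -32 37 [ 10.2 -32.7 115. ] [100.  42.  41.]
top -64 38 [ 10.5 -64.3 113.4] [44. 77. 54.]
top -96 37 [  9.7 -96.  115.1] [39. 41. 41.]
```

View pics/w1.png

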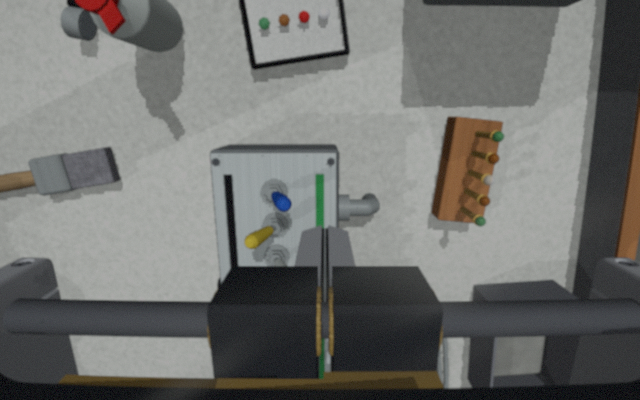

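View pics/z1.png

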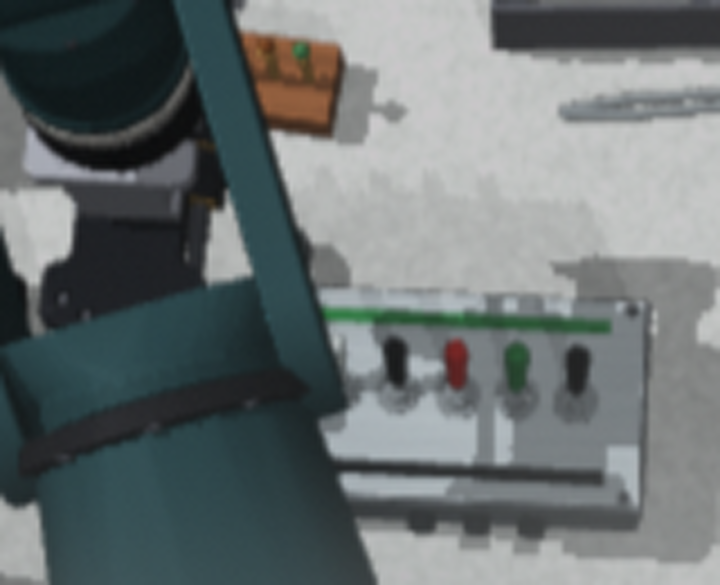

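The fingers are at box (45, 97) mm. The wrist view shows blue at (280,200) leaning far and yellow at (258,237) leaning near. The fitted tip positions agree with the model within about 2 mm. Next I'll go down and pull blue towards the near side.

move_arm(travel=[[0,0,4],[0,0,8],[0,0,9.8],[0,0,9.8],[0,-1,9.8],[0,-1.8,9.8],[0,-2.6,9.8],[0,-3.3,9.8],[0,-4,9.8],[0,-4,9.8]], spin=[0,0,0,0,0,0,0,0,0,0])

```text
clock: 4.1
tcp_pos: [0.5859, 0.2451, 0.097]
eef_rot: [-3.141, 0.0, 1.509]
force: [0.7, -0.2, 0.2]
opening: 0.0006
```

move_arm(travel=[[0,2,0],[0,4,-2],[0,4,-7],[-4,4,-8],[-9,4,-8],[-12.9,4,-8],[-12.9,4,-8],[-12.9,4,-8]], spin=[0,0,0,0,0,0,0,0])

```text
clock: 5.1
tcp_pos: [0.6184, 0.1145, 0.177]
eef_rot: [-3.14, -0.001, 1.509]
force: [-0.2, 0.7, 0.5]
opening: 0.0004
```

Run:
```python
from h import *
from rig import nets,capture
for n in("wrist","scene"):
    im,d=capture(n); cv2.imwrite(f"pics/{n}2.png",im[:,:,::-1] if n=="wrist" else cv2.resize(im[150:290,230:430,::-1],None,fx=4,fy=4,interpolation=cv2.INTER_CUBIC))
```

```text
(no output)
```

View pics/wrist2.png

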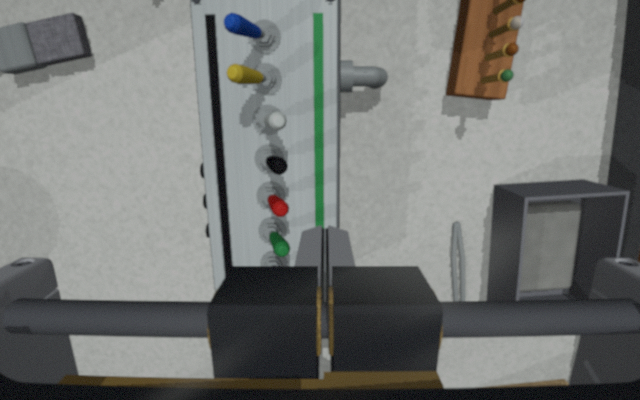

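View pics/scene2.png

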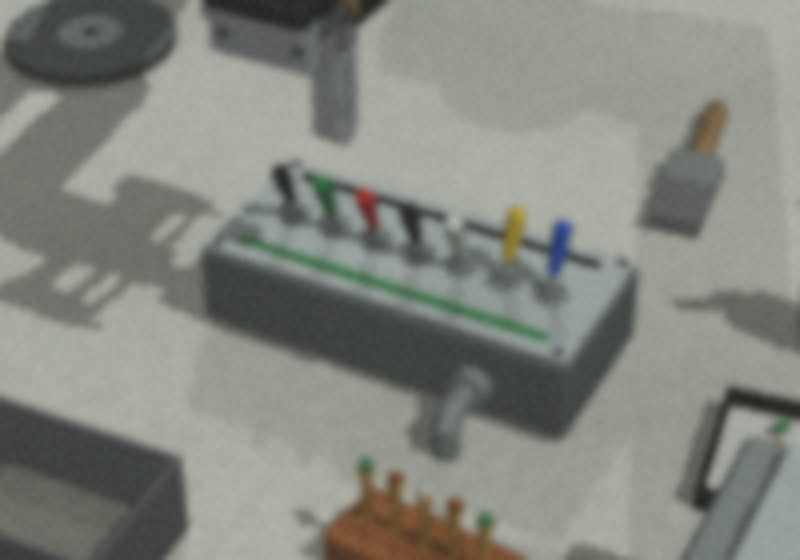

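Blue is now OFF, leaning near at (240,25) in the wrist view, and the others are unchanged. The tool is at box (45, -33) mm for red.

move_arm(travel=[[0,0,4],[0,0,7],[0,0,8],[0,0,8],[0,-1,8],[0,-1.8,8],[0,-2.6,8],[0,-3.3,8],[0,-4,8],[0,-4,8],[0,-2,8],[0,0,6]], spin=[0,0,0,0,0,0,0,0,0,0,0,0])

```text
clock: 6.7
tcp_pos: [0.6167, 0.1138, 0.1149]
eef_rot: [-3.134, 0.001, 1.509]
force: [0.6, -0.2, -0.2]
opening: 0.0005
```

move_arm(travel=[[0,0,-4],[0,0,-8],[3,-2,-9],[6,-5,-9],[9.8,-9.3,-9],[9.8,-9.3,-9],[9.8,-9.3,-9],[9.8,-9.3,-9]], spin=[0,0,0,0,0,0,0,0])

```text
clock: 7.7
tcp_pos: [0.5326, 0.2164, 0.207]
eef_rot: [-3.141, 0.001, 1.507]
force: [0.7, -0.4, 0.3]
opening: 0.0005
```

Run:
```python
from h import *
from rig import nets,capture
for n in("wrist","scene"):
    im,d=capture(n); cv2.imwrite(f"pics/{n}3.png",im[:,:,::-1] if n=="wrist" else cv2.resize(im[150:290,230:430,::-1],None,fx=4,fy=4,interpolation=cv2.INTER_CUBIC))
```

```text
(no output)
```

View pics/wrist3.png

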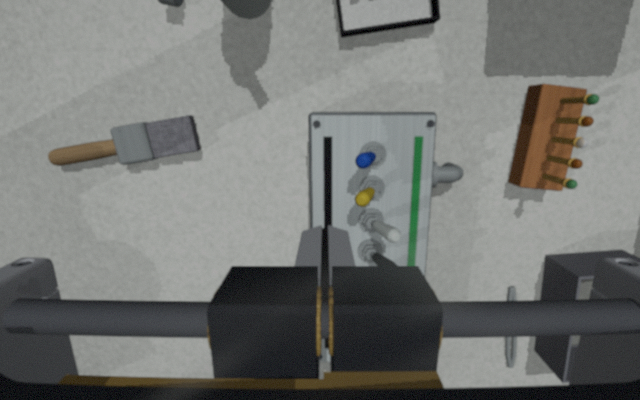

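View pics/scene3.png

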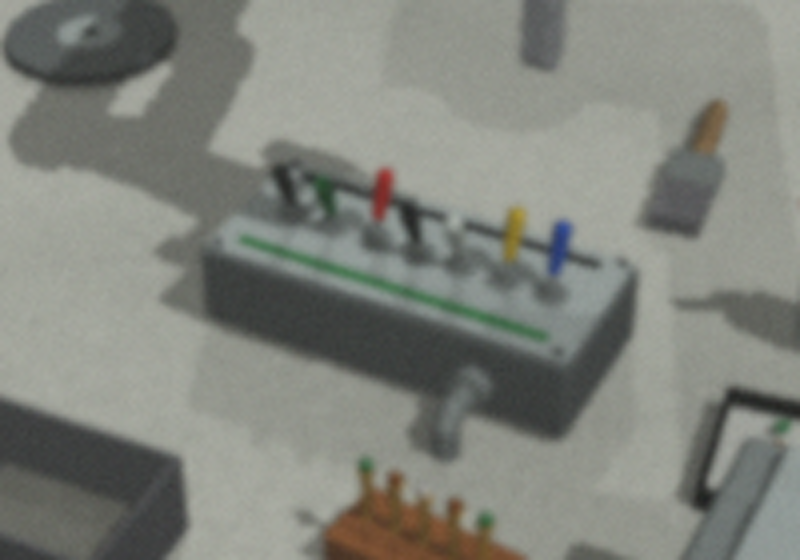

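Red is now OFF. The tool is at box (-46, 64) mm for yellow, so I'll go down and push it to the far side.

move_arm(travel=[[0,0,4],[0,0,8],[0,0,11],[0,0,11],[0,1,11],[0,1.8,11],[0,2.6,11],[0,3.3,11],[0,4,11],[0,4,11],[0,2,11],[0,-0.5,10]], spin=[0,0,0,0,0,0,0,0,0,0,0,0])

```text
clock: 9.3
tcp_pos: [0.5266, 0.2174, 0.1063]
eef_rot: [-3.141, 0.001, 1.508]
force: [0.3, -0.4, 1.2]
opening: 0.0003
```

move_arm(travel=[[0,-1,-4],[0,-2,-8],[0,-6,-11],[0,-10,-11],[0,-10,-11]], spin=[0,0,0,0,0])

```text
clock: 9.93
tcp_pos: [0.4262, 0.2243, 0.2187]
eef_rot: [3.138, -0.001, 1.51]
force: [0.2, -0.2, -0.1]
opening: 0.0004
```

Run:
```python
from h import *
from rig import nets,capture
for n in("top","scene"):
    im,d=capture(n); cv2.imwrite(f"pics/{n}4.png",cv2.resize(im[150:290,230:430,::-1] if n=="scene" else im[130:270,200:360,::-1],None,fx=4,fy=4,interpolation=cv2.INTER_CUBIC))
```

```text
(no output)
```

View pics/top4.png

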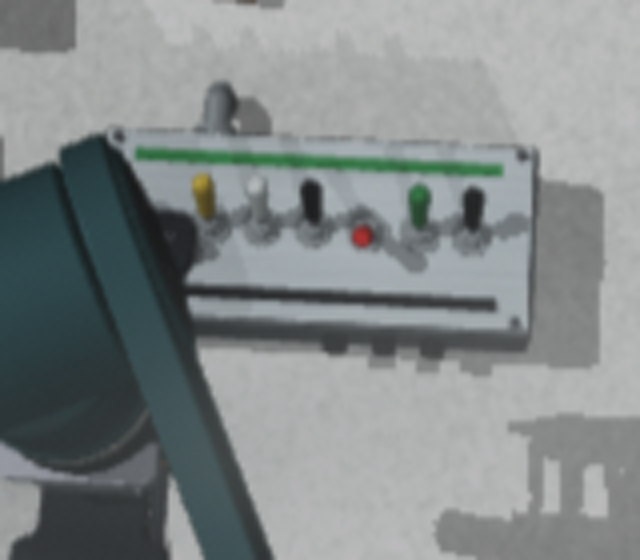

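View pics/scene4.png

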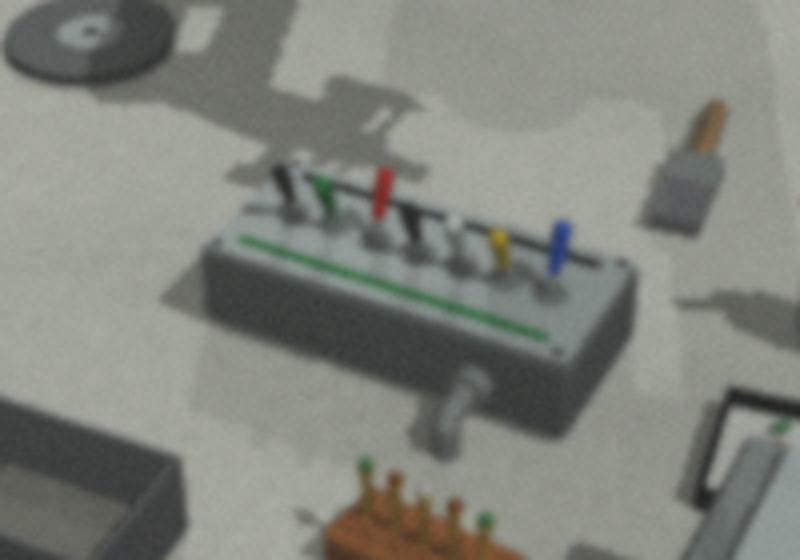

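Yellow is ON, red and blue are OFF, and the other toggles and loose things look unchanged. The arm is clear of the box, so I'm handing the job in.

```bash
python3 -c "
from rig import manip
print(manip.observe()['force']); print(manip.close_job())"
```

```text
[-0.02359005  0.33869728 -0.34566272]
the job is handed in; nothing more can be done
None
```

I turned the lap motor (red) and the water drip (blue) off and the inspection lamp (yellow) on, using the shut fingertips. I then moved the arm clear and handed the job in at about 10 s on the robot's clock.

- **Toggles:** The last pictures show red and blue leaning to the black stripe and yellow to the green. The green, white and both black toggles still lean as they did at the start. In the last top view the arm hid blue, so its final state comes from the scene view, backed by the earlier wrist view.
- **Bench and contact:** The loose things visible in the last pictures look unmoved. Those pictures were cropped, so I did not recheck every item on the bench. The wrist force was near zero at hand-in.
- **Not verified:** I judged the toggle positions from the pictures and did not measure their angles. The trained networks often mislabelled the toggles, so I identified them by colour in the pictures and by the depth fit.

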